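# Open the sample loader's gate and hold it wide

### The job

A colleague is waiting to draw the full tube racks out of the rack loader: open its loading gate for them. Squeeze the yellow safety catch on the console first (it stays back by itself), then squeeze the blue grip on top of the gate and, with it squeezed, swing the gate out towards you, past its half-way click, until it stands about square to the machine. The gate closes by itself, so finish while still holding it wide open with the gripper, and leave the racks and everything else on the bench where they stand.

Things in the scene. Friction and masses are not known exactly. Their poses are not given: they have to be found in the camera images.
- safety_squeeze (a point): midway between the two yellow tabs of the safety catch on top of the white console, right of the gate; 158 mm above the bench, the height to grip. Tabs stand apart along the point's y: outer faces 46 mm apart at rest, 26 mm fully squeezed; linked, both move equally to this point. Axes as the loader's: x into the machine, y left towards the gate, z up
- safety_bolt (a joint): travel of the safety bolt (m): 0 at rest, bolt through the staple on the gate; 0.010 fully squeezed; the gate is free of it above about 0.008. Stiff slide, about 3 N per tab, no spring: it stays where it is left
- safety_inner (a point): yellow safety tab on the gate's side, upright blade 24 mm wide (x), 8 mm thick (y), top 181 mm above the bench; the point at 158 mm. The bolt under it reaches 130 mm above the bench, the console 120 mm; a bolt guide 134 mm high begins 67 mm from safety_squeeze towards +y
- safety_tab: the other yellow tab, on the side away from the gate, same blade; origin 158 mm above the bench
- grip_squeeze (a point): midway between the two blue tabs of the squeeze grip on top of the gate, 158 mm above the bench, the height to grip; moves and turns with the gate. Tabs apart along the point's y, outer faces 46 mm apart at rest, 26 mm squeezed, linked as on the safety catch. 155 mm from the hinge axis along the gate, 7 mm behind it. Axes: y along the gate to its hinge, x into the machine when shut, z up
- grip_bolt (a joint): travel of the gate's own bolt (m): 0 out, in the console's strike plate; 0.010 fully squeezed; the gate is free of it above about 0.008. Sprung: 3 N per tab at first, 7 N fully squeezed; let go, the tabs spring apart and the bolt shoots out
- grip_outer (a point): blue grip tab nearer the gate's free edge, upright blade 24 mm wide (x), 8 mm thick (y), top 181 mm above the bench; the point at 158 mm. The gate's top rail under it is 120 mm, its track 124 mm above the bench; a staple 138 mm high begins 74 mm from grip_squeeze towards the free edge
- grip_tab: the other blue tab, nearer the hinge, same blade; origin 158 mm above the bench
- gate (a joint): gate angle (rad): 0 shut, grows as the free edge swings towards the robot, clockwise from above; stop at 1.65. Hinge spring closes it (0.8 N at the blue grip when shut, 2 N when wide). Its check clicks between about 0.5 and 1.0 rad and needs some 5 N at the grip; let go beyond that, the gate falls back to about 0.9. Wide open: beyond 1.3
- gate_edge (a point): free edge of the gate at mid-height, 80 mm above the bench. The gate is an aluminium frame with a clear pane, 14 mm thick, 245 mm long, 32 to 120 mm above the bench
- gate_hinge (a point): point on the upright hinge axis, at the left end of the gate, 158 mm above the bench; axes those of the loader. The hinge pin, check cam and its spring roller rise to 145 mm within 80 mm of it
- loader: the rack loader, white bench machine 375 mm deep, 450 mm wide, 120 mm high (150 mm at its rear housing); origin on the bench at the middle of its gate opening; x into the machine, y to the left along its front
- rack_l: white tube rack 200 x 88 mm with red-capped tubes, 90 mm high, in the loader's left lane right behind the gate (on a deck 30 mm above the bench); leave alone
- rack_r: the same in the right lane; leave alone
- rack_bench: the same on the bench, left of the loader; leave alone
- jar_a: specimen jar with yellow lid, 54 mm across, 66 mm high, right front; leave alone
- jar_b: specimen jar with orange lid, same size; leave alone
- timer: white bench timer, 65 mm wide, 62 mm high; leave alone
- bottle: white bottle with blue cap, 66 mm across, 170 mm high, on the left; leave alone
- marker: black and blue marker pen lying on the left, 130 mm long, 13 mm high; leave alone

How it is judged:
By the outcome, as a careful person would: the job done as asked, in the order asked, and still so for the second after the job is handed in, while the arm keeps its last pose, push and grip.
It also fails if it takes over 51 s, if anything falls off the work surface, if the arm or the gripper's body presses on something with over 40 N, if the wrist force passes 120 N, or if a joint passes its speed limit or range.

### The arm

A 6-joint arm with a two-finger parallel gripper is mounted at the origin on the work surface. World frame = base frame: x ahead of the robot, y to its left, z up, the work surface at z = 0. Lengths are in m, angles in rad, forces in N, time in s.
With the tool pointing down it reaches from about 0.3 to 1 m from the base axis. Payload 5.1 kg.
Tool frame: the origin (TCP) lies on the mounting face of the last link; the fingertips stand 190 mm ahead of it and the grasp point (between the pads) lies 171 mm ahead of it; z points along the fingers, y is the direction in which the jaws open and shut (so a half turn about z gives the same grasp; the last joint's range is limited). The gripper opens to 95 mm and grips with 3 to 60 N. Pads are 20 mm wide; open, the fingers measure 119 mm over their backs; the gripper's body (75 mm by 180 mm) begins 59 mm behind the grasp point.
Start: joints at [-1.419, 0.124, 1.65, -0, 1.367, -0.083], TCP at [0.151, -0.632, 0.405] pointing down, gripper open.
Joint ranges: [-2.61, 2.61], [-1.02, 2.33], [0.03, 2.71], [-1.35, 4.49], [0.32, 2.68], [-2.91, 2.91]. Speed limits (rad/s): [2.57, 2.57, 3.14, 3.14, 3.14, 3.14].

### API

Orientations are given as a unit quaternion [w, x, y, z].
In Python, from plant import bot gives the robot as it stands. The module is installed in compiled form; this text tells all that it offers.
- The arm moves only by the shell command python3 -m inch 'ROWS'. ROWS is JSON, a list of rows, each a list of 3 entries, a list of its own where there are three numbers: the turn, a rotation vector about the tool's x, y, z in rad, then the shift along the tool's x, y, z in cm, then the opening, from -1 (shut) to 1 (fully open). A call has 1 to 8 rows; each row shifts and turns the commanded pose from where the row before left it, along the tool's axes as they then stand; what a row does not reach is not made up. A row lasts 1/8 s, in which the tool goes at most 62.5 mm and 10.7 degrees, less where a joint would pass 70% of its speed; a pose out of reach is approached as far as the arm can. A call is refused whole if a number of a shift passes 6.25 or a number of a turn 0.188, either way. A call with a gripper value outside its range is refused whole. The fingers move at their own pace and stop on an object; the grip force is fixed at half the most. Time passes only in rows, so rows that do not move let the fingers close. It gives the time, the measured TCP pose, the force and the opening at its end, in the units of the state.
- bot.observe(): the state, without advancing time (a new reading comes with each control period).
- bot.get_image(name): name is "scene" or "top" or "wrist"; returns (picture, depth): 480x640x3 uint8, blue, green, red; 480x640 float32, m along the optical axis (not along the pixel's ray), 0 where there is no reading.
- bot.camera_params(name): a dict with "fovy" (degrees; the focal length in pixels is half the picture's height over the tangent of half this angle, whatever the lens; pixels are square), "cx", "cy" (the principal point, pixels), "R" (3x3) and "t" (3): a world point X has camera coordinates R X + t; the wrist camera has in their place "tool_from_camera" (4x4, takes a point from camera to tool coordinates, whose origin is the TCP and whose axes are the flange's). Camera axes: x right, y down, z forward; pixel columns grow to the right and rows downward; lengths in m; the calibration is good to about 2 mm. The wrist camera is an equidistant fisheye: a pixel r from the principal point sees the ray r / f radians off the axis. A picture is of the moment at which its call begins: read the wrist's pose just before it. camera_params takes no time and is no camera call.
- bot.close_job(): hands the job in, once; it reports no verdict.
The state is a dict: "time_s": time; "q": joint angles; "qd": joint speeds; "joint_efforts": joint torques, N m; "ee_pos": TCP position; "eef_rot": TCP orientation; "force": force on the tool from outside, world axes, zero at the start; "wrist_torque": the same for the moment, N m; "width": finger opening in m.
Only numpy, scipy, OpenCV 4.12 (cv2) and the standard library are available. Lean on these libraries where they do the work, as an engineer would, in place of code of your own. Each camera call takes 0.05 s, during which the arm holds its last target.

## Working session

There is one attempt and no reset: what is moved stays moved. The work goes in short steps, Python scripts to look and compute and a shell command to move; the robot and the scene stay as the last step left them, time stands still between calls to the robot, and variables do not carry over. Pictures are saved under pics/ and viewed, and the job is handed in when it is done.

```bash
mkdir -p pics
python3 - <<'E'
from plant import bot
import cv2,numpy as np
np.set_printoptions(precision=4,suppress=True)
s=bot.observe();print(s)
for n in ["scene","top"]:
    p,d=bot.get_image(n);cv2.imwrite(f"pics/{n}0.png",p);np.savez(f"{n}0.npz",p=p,d=d)
    print(n,bot.camera_params(n))
print(bot.camera_params("wrist"))
E
```

```text
{'time_s': 0.0, 'q': array([-1.4186,  0.1245,  1.6517, -0.    ,  1.3675, -0.0826]), 'qd': array([ 0.0014, -0.0006,  0.0004, -0.0013, -0.0021, -0.0013]), 'joint_efforts': array([  0.0003, -41.7601, -35.9932,   0.0775,   0.0493,  -0.0002]), 'ee_pos': array([ 0.1511, -0.6319,  0.4035]), 'eef_rot': array([-0.0011,  0.9931,  0.1171, -0.    ]), 'force': array([-0.0259, -0.1703,  0.0999]), 'wrist_torque': array([ 0.0183,  0.0395, -0.0027]), 'width': 0.09509677955274257}
scene {'fovy': 45.361392112007984, 'cx': 320.9880555522712, 'cy': 239.39307829952898, 'R': array([[ 0.3217,  0.9468,  0.0098],
       [ 0.8159, -0.2719, -0.5103],
       [-0.4805,  0.1721, -0.8599]]), 't': array([-0.1488, -0.3398,  1.5962])}
top {'fovy': 46.32323115037176, 'cx': 316.5283600427462, 'cy': 246.50972584267717, 'R': array([[-0.025 , -0.9997, -0.0009],
       [-0.9885,  0.0249, -0.1495],
       [ 0.1494, -0.0029, -0.9888]]), 't': array([0.0056, 0.5072, 1.5885])}
{'fovy': 65.70646984690485, 'cx': 318.1248222251699, 'cy': 237.13195648887526, 'tool_from_camera': array([[ 0.0013, -0.954 , -0.2996,  0.0848],
       [ 1.    ,  0.0013,  0.0005,  0.0002],
       [-0.0001, -0.2996,  0.9541,  0.0194],
       [ 0.    ,  0.    ,  0.    ,  1.    ]])}
```

View pics/scene0.png

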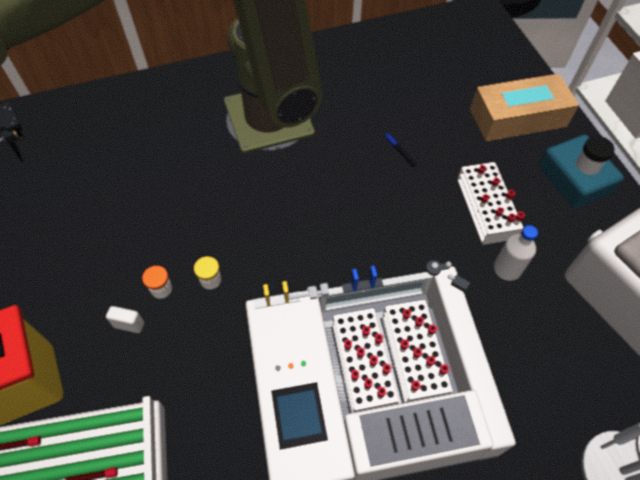

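View pics/top0.png

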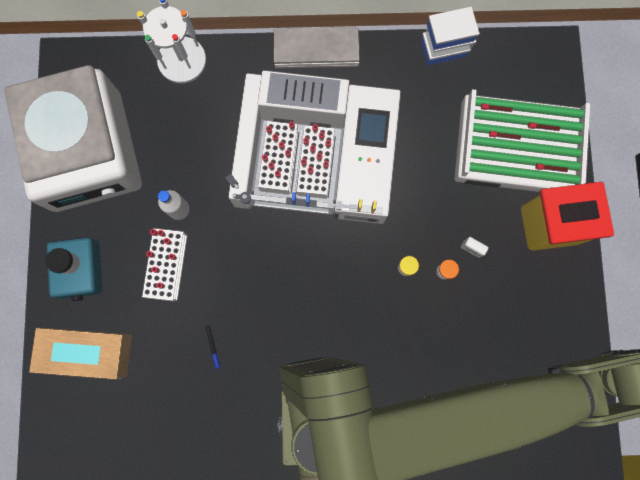

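The top view shows the yellow tabs at about (360,205) and (374,207), and the blue tabs at about (294,199) and (308,200). In the scene view they are at about (267,292)/(285,290) and (355,279)/(374,276). The jars are well to the front right.

```bash
cat > h.py <<'E'
import numpy as np,cv2
from plant import bot
np.set_printoptions(precision=4,suppress=True)
def pts(n,p,d):
    c=bot.camera_params(n);f=240/np.tan(np.radians(c["fovy"]/2))
    v,u=np.mgrid[0:480,0:640]
    X=np.stack([(u-c["cx"])/f*d,(v-c["cy"])/f*d,d],-1)
    return (X-c["t"])@c["R"]
def plane(n,u,v,z):
    c=bot.camera_params(n);f=240/np.tan(np.radians(c["fovy"]/2))
    r=np.array([(u-c["cx"])/f,(v-c["cy"])/f,1])@c["R"]; o=-c["R"].T@c["t"]
    return o+r*(z-o[2])/r[2]
E
python3 - <<'E'
from h import *
for n in ["scene","top"]:
    a=np.load(f"{n}0.npz");p,d=a["p"],a["d"];P=pts(n,p,d);h=cv2.cvtColor(p,cv2.COLOR_BGR2HSV)
    for col,lo,hi in [("yel",(15,120,80),(35,255,255)),("blu",(105,150,50),(130,255,255))]:
        m=cv2.inRange(h,lo,hi)
        k,l,st,ce=cv2.connectedComponentsWithStats(m)
        for i in range(1,k):
            if st[i,4]<8: continue
            q=P[(l==i)&(d>0)]
            if len(q) and 0.4<np.median(q[:,0])<0.9 and abs(np.median(q[:,1]))<.4:
                print(n,col,ce[i],st[i],"med",np.median(q,0),"min",q.min(0),"max",q.max(0))
E
python3 - <<'E'
import cv2
p=cv2.imread('pics/top0.png');cv2.imwrite('pics/topc.png',cv2.resize(p[160:240,220:400],None,fx=4.4,fy=4.4,interpolation=cv2.INTER_CUBIC))
p=cv2.imread('pics/scene0.png');cv2.imwrite('pics/scenec.png',cv2.resize(p[240:330,240:480],None,fx=3.3,fy=3.3,interpolation=cv2.INTER_CUBIC))
E
```

```text
scene yel [205.8968 267.2163] [193 256  27  24 504] med [ 0.4437 -0.2658  0.0652] min [ 0.3744 -0.2983 -0.0053] max [ 0.4718 -0.2373  0.0728]
scene yel [285.1579 288.5474] [282 280   7  22  95] med [ 0.6026 -0.1246  0.1757] min [ 0.4987 -0.1301 -0.0045] max [ 0.6144 -0.0982  0.1855]
scene yel [266.0319 291.5638] [262 284   8  22  94] med [ 0.5948 -0.162   0.1758] min [ 0.4915 -0.1679 -0.0067] max [ 0.6085 -0.142   0.1834]
scene blu [372.9606 274.7638] [369 265   9  23 127] med [0.6274 0.0524 0.1644] min [ 0.5262  0.0472 -0.004 ] max [0.637  0.1119 0.1842]
scene blu [354.75 277.75] [352 268   7  23 116] med [0.6253 0.0149 0.169 ] min [ 0.5198  0.0092 -0.0051] max [0.6319 0.0677 0.1864]
top yel [359.8571 203.9048] [359 200   3  10  21] med [ 0.5983 -0.1257  0.1804] min [ 0.5883 -0.1289  0.1608] max [ 0.6098 -0.1227  0.1846]
top yel [373.88 205.44] [372 201   4  11  25] med [ 0.5928 -0.1626  0.1818] min [ 0.5819 -0.1661  0.1558] max [ 0.6054 -0.1596  0.1863]
top yel [408.8725 264.9128] [399 256  20  19 298] med [ 0.4437 -0.2675  0.0663] min [ 0.4177 -0.306  -0.0083] max [ 0.4784 -0.2404  0.0751]
top blu [293.2222 196.7222] [292 193   3   8  18] med [0.6216 0.0528 0.1802] min [0.6127 0.05   0.1749] max [0.6326 0.0557 0.1853]
top blu [307.2632 197.8947] [306 194   3   8  19] med [0.6168 0.0153 0.181 ] min [0.6084 0.0125 0.1739] max [0.6286 0.0184 0.1866]
```

View pics/topc.png

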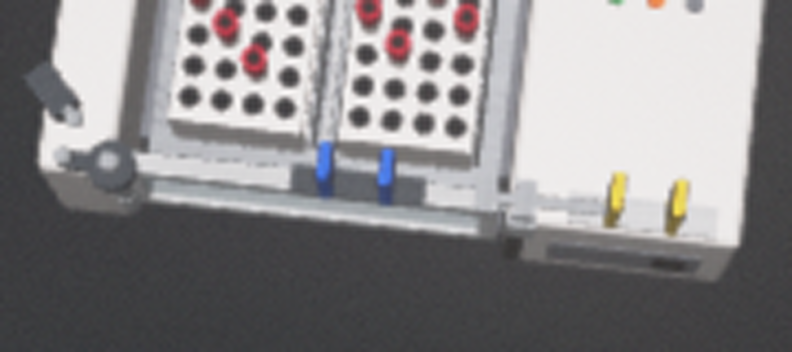

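View pics/scenec.png

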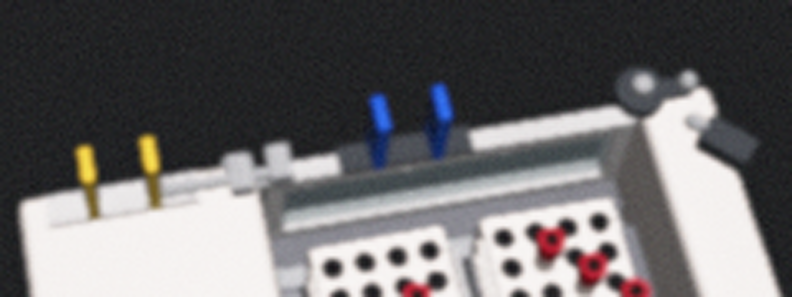

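```bash
python3 -m inch '[[[0,0,-0.185],[0,0,0],1],[[0,0,-0.185],[0,0,0],1],[[0,0,-0.185],[0,0,0],1],[[0,0,-0.185],[0,0,0],1],[[0,0,-0.185],[0,0,0],1],[[0,0,-0.185],[0,0,0],1],[[0,0,-0.185],[0,0,0],1],[[0,0,-0.185],[0,0,0],1]]'
python3 -m inch '[[[0,0,-0.185],[0,0,0],1],[[0,0,-0.185],[0,0,0],1],[[0,0,-0.185],[0,0,0],1],[[0,0,-0.185],[0,0,0],1],[[0,0,-0.185],[0,0,0],1],[[0,0,-0.185],[0,0,0],1],[[0,0,-0.185],[0,0,0],1],[[0,0,0],[0,0,0],1]]'
cat >> h.py <<'E'
from scipy.spatial.transform import Rotation as Rn
def tool():
    s=bot.observe();w,x,y,z=s["eef_rot"];return s,Rn.from_quat([x,y,z,w]).as_matrix(),s["ee_pos"]
def report(tx,ty,tz,yaw):
    s,R,t=tool();g=t+R[:,2]*.171
    print("t",s["time_s"],"q",s["q"],"grasp",g,"yaw",np.arctan2(R[1,0],R[0,0]),"z",R[:,2],"F",s["force"],"w",s["width"])
    print("shift cm (tool)",R.T@(np.array([tx,ty,tz])-g)*100,"turn",Rn.from_matrix(R.T@np.c_[[np.cos(yaw),np.sin(yaw),0],[np.sin(yaw),-np.cos(yaw),0],[0,0,-1]]).as_rotvec())
E
python3 -c "
from h import *
report(.5965,-.144,.234,np.pi-.134)
print(plane('top',245,197.5,.145))"
```

```text
time_s: 1.1
ee_pos: [0.1511, -0.632, 0.404]
eef_rot: [-0.0, 0.652, 0.758, 0.0]
force: [-0.2, -0.1, -0.5]
width: 0.0951
time_s: 2.1
ee_pos: [0.1512, -0.632, 0.4041]
eef_rot: [-0.0, 0.067, 0.998, 0.001]
force: [0.3, 0.6, -0.7]
width: 0.0952
t 2.1 q [-1.4186  0.1242  1.651   0.      1.3675 -2.8554] grasp [ 0.1512 -0.6319  0.2331] yaw 3.0076230479083073 z [-0.0001  0.001  -1.    ] F [ 0.2963  0.6141 -0.7105] w 0.09522519812237586
shift cm (tool) [-37.6177  54.2977  -0.0417] turn [ 0.001  -0.0003  0.    ]
[0.6319 0.1859 0.145 ]
```

```bash
python3 -m inch '[[[0,0,0],[-3.42,4.94,0],1],[[0,0,0],[-3.42,4.94,0],1],[[0,0,0],[-3.42,4.94,0],1],[[0,0,0],[-3.42,4.94,0],1],[[0,0,0],[-3.42,4.94,0],1],[[0,0,0],[-3.42,4.94,0],1],[[0,0,0],[-3.42,4.94,0],1],[[0,0,0],[-3.42,4.94,0],1]]'
python3 -m inch '[[[0,0,0],[-3.42,4.94,0],1],[[0,0,0],[-3.42,4.94,0],1],[[0,0,0],[-3.42,4.94,0],1],[[0,0,0],[0,0,0],1],[[0,0,0],[0,0,0],1]]'
python3 - <<'E'
from h import *
report(.5965,-.144,.158,np.pi-.134)
s,R,t=tool();p,d=bot.get_image("wrist");cv2.imwrite("pics/w1.png",p)
np.savez("w1.npz",p=p,d=d,R=R,t=t)
E
```

```text
time_s: 3.1
ee_pos: [0.4753, -0.2746, 0.4048]
eef_rot: [0.0, 0.068, 0.998, -0.0]
force: [1.3, 0.4, -0.9]
width: 0.0954
time_s: 3.72
ee_pos: [0.5954, -0.1428, 0.4043]
eef_rot: [-0.001, 0.066, 0.998, -0.0]
force: [0.7, -0.2, 0.4]
width: 0.0951
t 3.725 q [-0.3229  0.0424  1.7377 -0.0004  1.3625 -1.7606] grasp [ 0.5953 -0.1428  0.2333] yaw 3.0085888796538476 z [-0.001  -0.0001 -1.    ] F [ 0.6502 -0.2069  0.3612] w 0.09505486885634733
shift cm (tool) [-0.1455 -0.1006  7.5305] turn [-0.0002 -0.001   0.001 ]
```

View pics/w1.png

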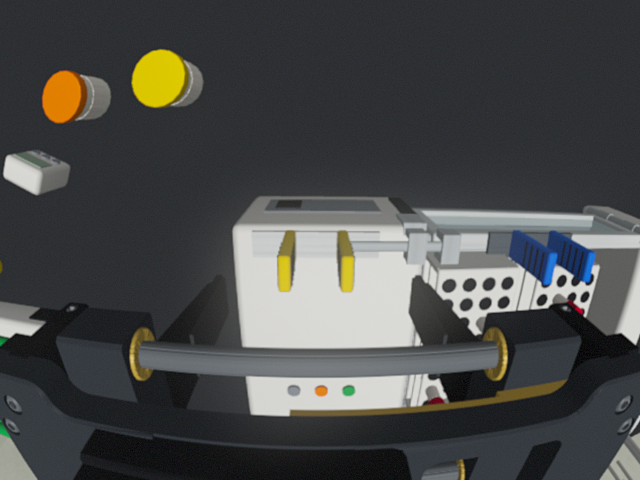

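The wrist view shows the yellow tabs upright at about (287,262) and (346,262), lying between the fingers. The blue tabs are at about (533,257) and (570,257).

```bash
cat >> h.py <<'E'
def wpts(p,d,R,t):
    c=bot.camera_params("wrist");f=240/np.tan(np.radians(c["fovy"]/2));M=c["tool_from_camera"]
    v,u=np.mgrid[0:480,0:640].astype(float);x=(u-c["cx"])/f;y=(v-c["cy"])/f;r=np.hypot(x,y)+1e-9
    ray=np.stack([x/r*np.tan(r),y/r*np.tan(r),np.ones_like(r)],-1)
    C=ray*d[...,None];T=C@M[:3,:3].T+M[:3,3];return T@R.T+t
def blobs(P,p,d,lo,hi,zmin=.172):
    h=cv2.cvtColor(p,cv2.COLOR_BGR2HSV);m=cv2.inRange(h,lo,hi)
    k,l,st,ce=cv2.connectedComponentsWithStats(m);out=[]
    for i in range(1,k):
        q=P[(l==i)&(d>0)]
        if st[i,4]<60 or len(q)<20 or q[:,2].max()<.15: continue
        z=np.percentile(q[:,2],95);q=q[(q[:,2]>z-.004)]
        c=cv2.minAreaRect((q[:,:2]*1000).astype(np.float32));print(ce[i],"ztop",z,"rect mm",c);out.append(c[0])
    return np.array(out)
YEL=(18,120,60),(35,255,255);BLU=(105,150,50),(130,255,255)
E
python3 - <<'E'
from h import *
a=np.load("w1.npz");p,d,R,t=[a[k] for k in "pdRt"];P=wpts(p,d,R,t)
for c in (YEL,BLU):
    o=blobs(P,p,d,*c); 
    if len(o)>=2: print("mid",o.mean(0),o)
E
```

```text
[285.2853 261.9985] ztop 0.18228333738818386 rect mm ((593.57373046875, -163.3325958251953), (7.228646278381348, 22.746490478515625), 80.75276184082031)
[345.9777 262.7801] ztop 0.1821456395732854 rect mm ((599.1585693359375, -126.10677337646484), (7.2479424476623535, 23.571144104003906), 83.76298522949219)
[139.0788 353.3942] ztop 0.3140330321026514 rect mm ((562.509521484375, -187.56163024902344), (2.8106932640075684, 13.8265380859375), 81.27782440185547)
[497.3118 353.6162] ztop 0.3138696737029038 rect mm ((575.1449584960938, -91.05587005615234), (2.6524384021759033, 14.87783145904541), 83.63985443115234)
[455.6258 401.5234] ztop 0.3208346459788338 rect mm ((577.2349853515625, -108.7743148803711), (75.97811889648438, 9.547229766845703), 86.66890716552734)
[461.1138 469.4878] ztop 0.3129406866129674 rect mm ((623.4349365234375, -97.49655151367188), (1.4822429418563843, 8.705410957336426), 86.68091583251953)
mid [ 588.5095 -129.0546] [[ 593.5737 -163.3326]
 [ 599.1586 -126.1068]
 [ 562.5095 -187.5616]
 [ 575.145   -91.0559]
 [ 577.235  -108.7743]
 [ 623.4349  -97.4966]]
[554.7935 256.0811] ztop 0.1816368970515955 rect mm ((619.5628051757812, 33.0364875793457), (47.15534973144531, 23.71953010559082), 82.1752700805664)
```

```bash
python3 -m inch '[[[0,0,0],[-0.13,-0.17,1.5],1],[[0,0,0],[0,0,2],1],[[0,0,0],[0,0,2],1],[[0,0,0],[0,0,2],1],[[0,0,0],[0,0,0],1]]'
python3 -c "
from h import *
report(.5964,-.1447,.158,np.pi-.134)"
python3 -m inch '[[[0,0,0],[0,0,0],0],[[0,0,0],[0,0,0],0],[[0,0,0],[0,0,0],-0.2]]'
```

```text
time_s: 4.4
ee_pos: [0.5958, -0.1446, 0.3264]
eef_rot: [-0.003, 0.066, 0.998, 0.001]
force: [-0.3, 0.0, 0.8]
width: 0.0948
t 4.4 q [-0.3256  0.1052  1.8059  0.      1.2359 -1.7644] grasp [ 0.5949 -0.1443  0.1554] yaw 3.009570317670426 z [-0.0051  0.0017 -1.    ] F [-0.3352  0.0044  0.8003] w 0.0947847088341316
shift cm (tool) [-0.15   -0.0215 -0.2573] turn [ 0.0011 -0.0053  0.002 ]
time_s: 4.78
ee_pos: [0.5969, -0.1448, 0.3308]
eef_rot: [0.001, 0.066, 0.998, -0.0]
force: [0.5, -0.0, 0.5]
width: 0.0705
```

```bash
python3 -m inch '[[[0,0,0],[0,0,0.1],-0.2],[[0,0,0],[0,0,0],-0.6],[[0,0,0],[0,0,0],-1],[[0,0,0],[0,0,0],-1],[[0,0,0],[0,0,0],-1],[[0,0,0],[0,0,0],-1],[[0,0,0],[0,0,0],-1]]'
python3 - <<'E'
from h import *
report(.5964,-.1447,.158,np.pi-.134)
p,d=bot.get_image("wrist");cv2.imwrite("pics/w2.png",p)
E
```

```text
time_s: 5.65
ee_pos: [0.5966, -0.1448, 0.3288]
eef_rot: [-0.0, 0.066, 0.998, 0.0]
force: [0.3, -1.0, -0.0]
width: 0.0253
t 5.65 q [-0.3256  0.1037  1.8034  0.0003  1.2347 -1.7643] grasp [ 0.5966 -0.1448  0.1578] yaw 3.009433571473125 z [-0.0001  0.0003 -1.    ] F [ 0.2695 -0.9779 -0.0367] w 0.025262388585299982
shift cm (tool) [ 0.0182  0.0042 -0.0234] turn [ 0.0003 -0.0001  0.0018]
```

View pics/w2.png

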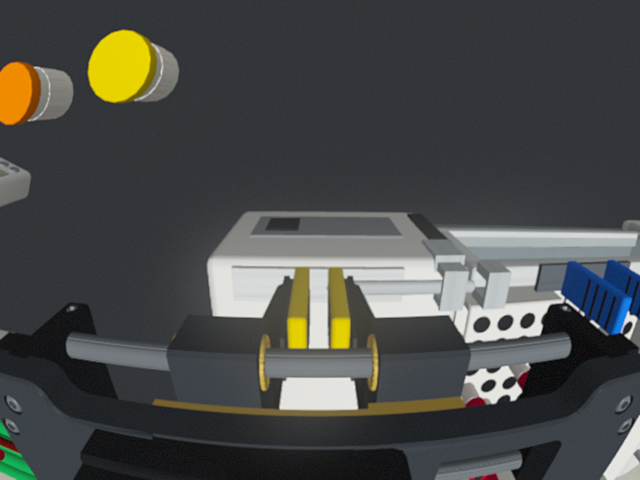

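The picture shows the yellow tabs pinched together at (299,300)/(339,300), with a width of 25 mm, so the catch is fully squeezed. Next I'll release, lift and move over the blue grip.

```bash
python3 -m inch '[[[0,0,0],[0,0,0],1],[[0,0,0],[0,0,0],1],[[0,0,0],[0,0,0],1],[[0,0,0],[0,0,0],1],[[0,0,0],[0,0,-2],1],[[0,0,0],[0,0,-3],1],[[0,0,0],[0,0,-2.5],1]]'
python3 -m inch '[[[0,0,0],[0,4.4,0],1],[[0,0,0],[0,4.5,0],1],[[0,0,0],[0,4.5,0],1],[[0,0,0],[0.1,4.5,0],1],[[0,0,0],[0,0,0],1],[[0,0,0],[0,0,0],1]]'
python3 - <<'E'
from h import *
report(.6196,.033,.158,np.pi-.134)
s,R,t=tool();p,d=bot.get_image("wrist");cv2.imwrite("pics/w3.png",p)
P=wpts(p,d,R,t)
p2=p.copy();p2[330:]=0
for c in (YEL,BLU):
    o=blobs(P,p2,d,*c)
    if len(o)==2: print("mid",o.mean(0),o)
E
```

```text
time_s: 6.58
ee_pos: [0.5968, -0.1448, 0.4068]
eef_rot: [0.001, 0.066, 0.998, -0.0]
force: [-0.5, -0.1, 0.2]
width: 0.0899
time_s: 7.32
ee_pos: [0.6192, 0.0327, 0.4049]
eef_rot: [0.001, 0.066, 0.998, -0.0]
force: [-0.5, -0.3, -0.6]
width: 0.0951
t 7.325 q [-0.0338  0.0584  1.72   -0.0005  1.3619 -1.473 ] grasp [0.6194 0.0326 0.2339] yaw 3.010153761242562 z [ 0.0014 -0.0005 -1.    ] F [-0.5253 -0.2956 -0.5862] w 0.0950903147456211
shift cm (tool) [-0.0001  0.0468  7.5945] turn [-0.0004  0.0014  0.0026]
[ 82.6541 255.0566] ztop 0.18183154301486187 rect mm ((596.8306884765625, -144.534912109375), (27.667922973632812, 23.488901138305664), 82.46012115478516)
[290.0632 260.3529] ztop 0.18222550435717016 rect mm ((616.96875, 15.07127857208252), (7.452239036560059, 23.298751831054688), 81.12212371826172)
[350.9416 260.8344] ztop 0.18220194846560836 rect mm ((622.0509643554688, 52.44405746459961), (7.269335746765137, 23.33625602722168), 83.79672241210938)
mid [619.5099  33.7577] [[616.9688  15.0713]
 [622.051   52.4441]]
```

View pics/w3.png

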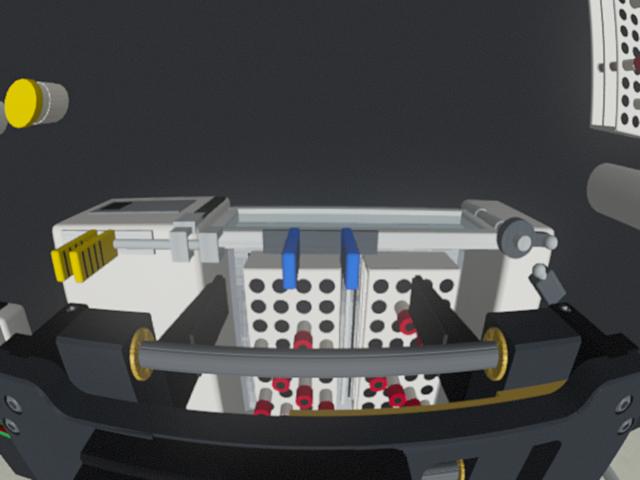

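The yellow tabs at (85,257) stayed together (27 mm overall). The blue tabs at (290,260) and (351,261) are centred between the fingers. Going down to grip.

```bash
python3 -m inch '[[[0,0,0],[0,0.1,1.6],1],[[0,0,0],[0,0,2],1],[[0,0,0],[0,0,2],1],[[0,0,0],[0,0,2],1],[[0,0,0],[0,0,0],0.3],[[0,0,0],[0,0,0],0],[[0,0,0],[0,0,0],0]]'
python3 -m inch '[[[0,0,0],[0,0,0],-0.4],[[0,0,0],[0,0,0],-1],[[0,0,0],[0,0,0],-1],[[0,0,0],[0,0,0],-1],[[0,0,0],[0,0,0],-1],[[0,0,0],[0,0,0],-1]]'
python3 - <<'E'
from h import *
report(.6195,.0338,.158,np.pi-.134)
E
```

```text
time_s: 8.25
ee_pos: [0.6197, 0.0338, 0.329]
eef_rot: [0.001, 0.066, 0.998, 0.0]
force: [0.8, 0.2, -0.2]
width: 0.0702
time_s: 9.0
ee_pos: [0.6194, 0.0341, 0.3281]
eef_rot: [0.0, 0.066, 0.998, 0.0]
force: [-0.1, 3.1, 1.9]
width: 0.025
t 9.0 q [-0.0316  0.1177  1.7892  0.0002  1.2339 -1.4709] grasp [0.6195 0.0341 0.1571] yaw 3.0099605229481052 z [ 0.0007  0.0002 -1.    ] F [-0.1093  3.062   1.9167] w 0.025018240274473382
shift cm (tool) [-0.0015 -0.0285 -0.0865] turn [0.0003 0.0007 0.0024]
```

```bash
python3 -m inch '[[[0,0,0.05],[0.78,0,0],-1],[[0,0,0.05],[0.78,0,0],-1],[[0,0,0],[0,0,0],-1]]'
cat >> h.py <<'E'
def arc():
    s,R,t=tool();yaw=np.arctan2(R[1,0],R[0,0]);th=(np.pi-.133-yaw)%(2*np.pi)
    ly=np.array([.1326,.9912]);lx=np.array([.9912,-.1326]);H=np.array([.6195,.0338])+.155*ly-.007*lx
    g=(t+R[:,2]*.171);r=R.T@np.r_[H-g[:2],0]*100
    print("t",s["time_s"],"theta",th,"z",g[2],"hinge in tool cm (want .7,15.5)",r,"F tool",R.T@s["force"],"w",s["width"],"q6",s["q"][5],"M",s["wrist_torque"])
    return H,g
E
python3 -c "
from h import *
arc()"
```

```text
time_s: 9.38
ee_pos: [0.6039, 0.0364, 0.3281]
eef_rot: [0.001, 0.115, 0.993, 0.0]
force: [2.2, 1.9, 1.3]
width: 0.0251
t 9.375 theta 0.09813495494036362 z 0.15714739095165842 hinge in tool cm (want .7,15.5) [ 0.6691 15.455   0.0048] F tool [-1.7134  2.3181 -1.2634] w 0.025141800887344197 q6 -1.3682051959927448 M [-0.0206 -0.3956 -0.0931]
```

```bash
python3 -m inch '[[[0,0,0.07],[1.09,-0.01,0],-1],[[0,0,0.07],[1.09,-0.01,0],-1],[[0,0,0.07],[1.09,-0.01,0],-1],[[0,0,0.07],[1.09,-0.01,0],-1],[[0,0,0],[0,0,0],-1]]'
python3 -c "
from h import *
arc()"
```

```text
time_s: 10.0
ee_pos: [0.5629, 0.0507, 0.3282]
eef_rot: [0.001, 0.253, 0.968, 0.001]
force: [3.5, 2.6, 1.4]
width: 0.0251
t 10.0 theta 0.37813289780674 z 0.15715390892953182 hinge in tool cm (want .7,15.5) [ 0.647  15.4084  0.0283] F tool [-1.7827  4.0288 -1.3677] w 0.02512682830203698 q6 -1.0652671504008904 M [ 0.1554 -0.5404 -0.1674]
```

Run:
```python
from h import *
p,d=bot.get_image("scene");cv2.imwrite("pics/s4.png",p)
```

```text
(no output)
```

View pics/s4.png

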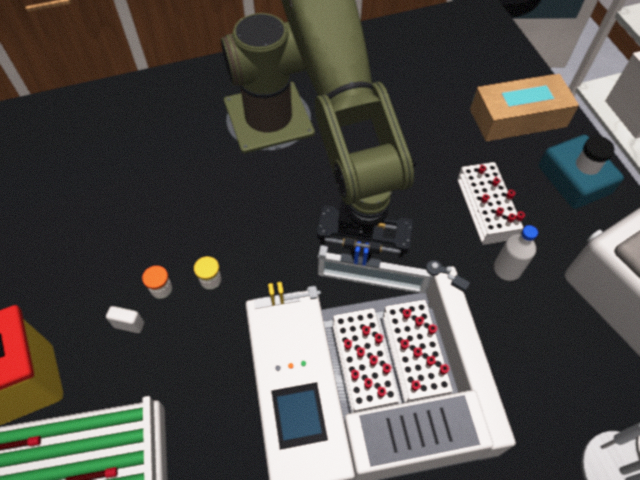

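The gate swings with the grip: its free edge is at about (322,262) in the scene view, and the blue tabs are between the fingers at (362,250). Continuing through the click.

```bash
python3 -m inch '[[[0,0,0.07],[1.09,0.02,0],-1],[[0,0,0.07],[1.09,0.02,0],-1],[[0,0,0.07],[1.09,0.02,0],-1],[[0,0,0.07],[1.09,0.02,0],-1],[[0,0,0.07],[1.09,0.02,0],-1],[[0,0,0],[0,0,0],-1]]'
python3 -c "
from h import *
arc()"
```

```text
time_s: 10.8
ee_pos: [0.5203, 0.0839, 0.3281]
eef_rot: [0.0, 0.417, 0.909, -0.0]
force: [3.2, -1.0, 1.2]
width: 0.025
t 10.8 theta 0.7273652798635561 z 0.15708866551975914 hinge in tool cm (want .7,15.5) [ 0.57   15.362   0.0005] F tool [-2.8821  1.755  -1.1876] w 0.024968491630174602 q6 -0.6521658940316861 M [-0.4655 -0.2862 -0.2473]
```

```bash
python3 -m inch '[[[0,0,0.07],[1.08,0,0],-1],[[0,0,0.07],[1.08,0,0],-1],[[0,0,0.07],[1.08,0,0],-1],[[0,0,0.07],[1.08,0,0],-1],[[0,0,0.07],[1.08,0,0],-1],[[0,0,0],[0,0,0],-1]]'
python3 -c "
from h import *
arc()"
```

```text
time_s: 11.55
ee_pos: [0.4917, 0.129, 0.3281]
eef_rot: [0.001, 0.568, 0.823, -0.0]
force: [3.9, -1.5, 1.4]
width: 0.025
t 11.55 theta 1.0762015084110241 z 0.15712383114843975 hinge in tool cm (want .7,15.5) [ 0.5709 15.315   0.0098] F tool [-2.8264  3.1433 -1.3827] w 0.025028435092410196 q6 -0.20996398514375106 M [-0.4272 -0.1694 -0.1163]
```

```bash
python3 -m inch '[[[0,0,0.07],[1.08,0.01,0],-1],[[0,0,0.07],[1.08,0.01,0],-1],[[0,0,0.07],[1.08,0.01,0],-1],[[0,0,0.07],[1.08,0.01,0],-1],[[0,0,0.07],[1.08,0.01,0],-1],[[0,0,0.06],[0.93,0,0],-1],[[0,0,0.06],[0.93,0,0],-1],[[0,0,0],[0,0,0],-1]]'
python3 - <<'E'
from h import *
arc()
for n in ("scene","top","wrist"):
    p,d=bot.get_image(n);cv2.imwrite(f"pics/{n}5.png",p)
E
```

```text
time_s: 12.55
ee_pos: [0.4807, 0.2, 0.3281]
eef_rot: [-0.0, 0.744, 0.668, -0.001]
force: [-0.8, -2.8, 5.6]
width: 0.0255
t 12.55 theta 1.5461233882506913 z 0.15708413369352583 hinge in tool cm (want .7,15.5) [ 0.5073 15.2951 -0.0172] F tool [-2.8651 -0.5125 -5.6441] w 0.025484205893732334 q6 0.39990399517411124 M [-0.4176  0.4452  0.027 ]
```

View pics/scene5.png

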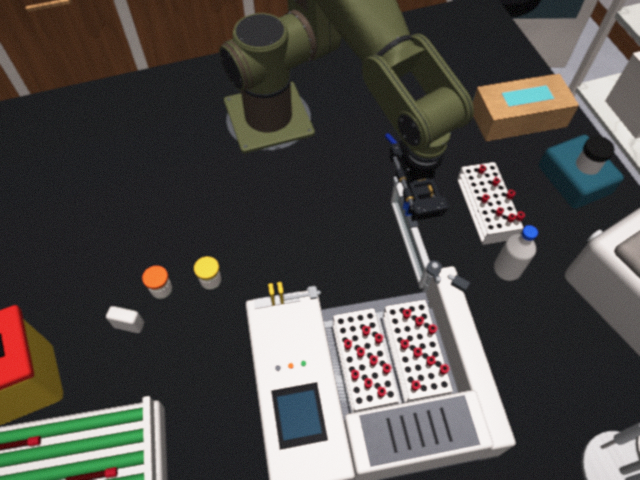

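View pics/wrist5.png

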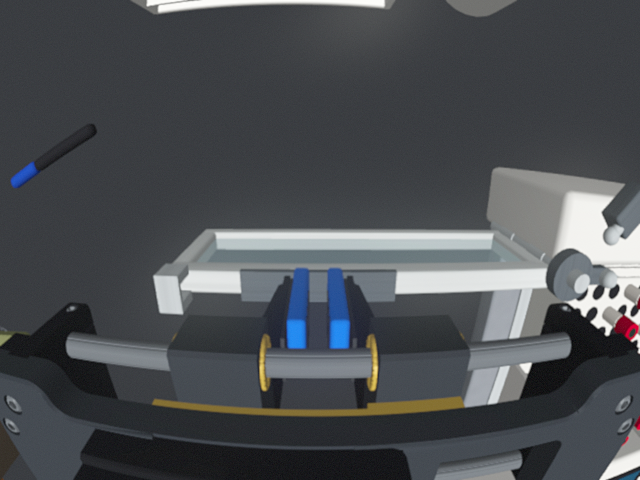

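View pics/top5.png

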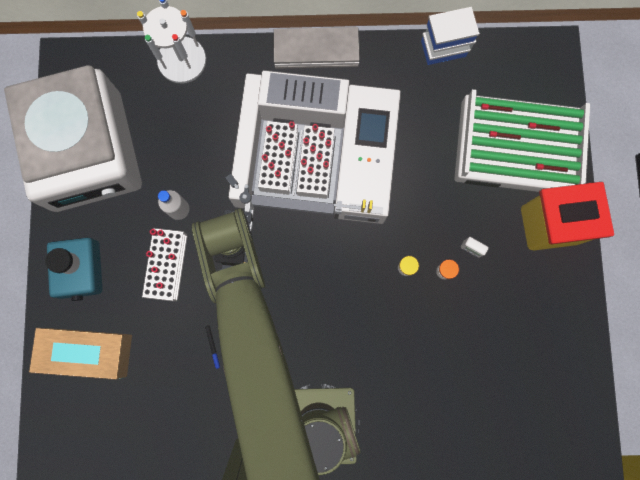

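The pictures show the gate square to the machine and the blue tabs pinched at (298,305)/(338,305) in the wrist view. The racks, bottle, marker and jars stand where they were. I'll let it settle for a moment, then hand in.

```bash
python3 -m inch '[[[0,0,0],[0,0,0],-1],[[0,0,0],[0,0,0],-1],[[0,0,0],[0,0,0],-1],[[0,0,0],[0,0,0],-1]]'
python3 -c "
from h import *
arc()
print(bot.close_job())"
```

```text
time_s: 13.2
ee_pos: [0.4807, 0.1996, 0.3281]
eef_rot: [-0.0, 0.744, 0.668, -0.001]
force: [-0.2, -1.2, 5.0]
width: 0.0253
t 13.2 theta 1.5461633036073856 z 0.15710887672349352 hinge in tool cm (want .7,15.5) [ 0.5459 15.2913 -0.0145] F tool [-1.2584 -0.1001 -5.0093] w 0.02529260707656588 q6 0.39901268144308927 M [-0.3486  0.4631  0.0672]
the job is handed in; nothing more can be done
None
```

The loading gate is open and held: I handed the job in at 13.2 s with the gripper still squeezing the blue grip.

- **Safety catch:** I squeezed the yellow tabs first. The gripper closed to 25 mm on them, and a picture after release showed them still together at about 27 mm overall.
- **Gate:** I then squeezed the blue grip to 25 mm and swung the gate past its click. It stands at about 1.55 rad, taken from the gripper's turn, which is about square to the machine.
- **Forces:** The wrist force readings stayed below about 7 N. About 5 N upward on the gripper remained at the end.
- **Surroundings:** In the last scene, top and wrist pictures, the racks, jars, timer, bottle and marker look to be where they were at the start. I compared these by eye only.
- **Disagreement:** My worked-out hinge position was off by about 2 mm by the end of the swing. That is within the calibration, and the grip did not change.

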